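Clear the slide rest and set its thumbscrew

TASK

Take the bench brush and sweep the three glass offcuts off the bed of the slide rest into the scrap trough at its end, without touching the glass with the gripper, then stand the brush upright on the bench again. Then turn the rest's thumbscrew clockwise until it seats, back it off a quarter turn, and finish while still gripping the thumbscrew by its wing, holding it still there (so that its lock nut could be tightened); leave everything else on the bench where it is.

Things in the scene. Friction and masses are not known exactly. Their poses are not given: they have to be found in the camera images.
- rest: the slide rest, a fixed dark steel fixture on the bench, with a flat bed in the middle, a scrap trough at its -y end and a screw block (70 x 70 mm, y +100 to +170, top 75 mm above the bench) at its +y end. Origin on the bench under the bed's centre, z up
- bed_centre (a point): centre of the bed's top face, 55 mm above the bench; axes as the rest. The bed reaches from x -85 to +85 and y -100 to +100 mm; a low rail (8 mm wide, 8 mm high) runs along each x edge, leaving a channel 154 mm wide, open at its -y end to the trough
- trough_floor (a point): centre of the floor of the open aluminium trough, 165 mm to -y of the bed's centre, 5 mm above the bench. The trough is as wide as the bed (170 mm) and adjoins it, y -100 to -230 mm in the rest's frame; three walls 4 mm thick reach 45 mm above the bench, the bed is its fourth side
- screw (a joint): turn of the thumbscrew in rad: grows as it is turned clockwise seen from above (tightened). It stops dead at 3.00, where it is seated; it starts somewhere from 0.6 to 1.9. At 0 its wing lies along the rest's x axis. It turns stiffly (0.06 N m) without rising or sinking and stays where it is left; turning back lowers the value
- screw_grip (a point): grip point of the thumbscrew, on its upright axis, 105 mm above the bench, 135 mm to +y of the rest's centre; turns with the screw, its x axis along the wing. The wing is an upright steel plate 46 mm long (x), 10 mm thick (y), reaching from 87 to 117 mm above the bench, over a lock nut on the screw block. Grip its two flat faces from above
- offcut_a: a chunky piece of pale waste glass, about 30 x 24 x 24 high mm, irregular; origin at its centre. It starts on the bed
- offcut_b: a chunky piece of pale waste glass, about 34 x 26 x 20 high mm, irregular; origin at its centre. It starts on the bed
- offcut_c: a chunky piece of pale waste glass, about 26 x 26 x 28 high mm, irregular; origin at its centre. It starts on the bed
- brush: the bench brush, standing on its bristles on the bench: a grey bristle block 125 long (x) x 36 (y) x 28 high, a wooden back 125 x 40 to 42 mm height, and on it a wooden grip ridge 70 long (x), 22 thick (y), to 80 mm height. The bristles are stiff and do not bend. Origin at the centre of the underside of the bristles, z up; mass about 140 g
- brush_grip (a point): grip point in the ridge of the brush, 65 mm above the underside of the bristles
- stone: bystander, leave alone: grey sharpening stone, a plain block 130 x 42 x 32 high lying flat; origin at the centre of its underside
- decanter: bystander, leave alone: closed glass bottle, 80 across, 170 tall; origin at its foot
- tumbler: bystander, leave alone: open glass tumbler, 76 across, 90 tall; origin at its foot
- spanner: bystander, leave alone: flat steel spanner 160 long, lying; origin under its middle
- wheel: bystander, leave alone: spare grinding wheel, a ring 110 across, 22 thick, lying flat; origin at the centre of its underside
- paste: bystander, leave alone: jar 64 across, 75 tall; origin at its foot
- pot: bystander, leave alone: open grey metal cup, 72 across, 85 tall; origin at its foot
Not all that is in view belongs to the job. Of the things that look like the brush, take the one that is farthest to the robot's right at the start. Leave any pink look-alike of the offcut_b alone.

How it is judged:
By the outcome, as a careful person would: the job done as asked, in the order asked, and still so for the second after the job is handed in, while the arm keeps its last pose, push and grip.
It also fails if it takes over 67 s, if anything falls off the work surface, if the arm or the gripper's body presses on something with over 40 N, if the wrist force passes 120 N, or if a joint passes its speed limit or range.

ROBOT

A 6-joint arm with a two-finger parallel gripper is mounted at the origin on the work surface. World frame = base frame: x ahead of the robot, y to its left, z up, the work surface at z = 0. Lengths are in m, angles in rad, forces in N, time in s.
With the tool pointing down it reaches from about 0.3 to 0.775 m from the base axis. Payload 14.6 kg.
Tool frame: the origin (TCP) lies midway between the tips of the shut fingers; the grasp point (between the pads) lies 19 mm behind it (ctrl.hold_point_z is the distance from the TCP to the grasp point, in m); z points along the fingers, x is the direction in which the jaws open and shut, and the axes are right-handed (so a half turn about z gives the same grasp; the last joint's range is limited). The gripper opens to 94 mm and grips with 3 to 60 N. Pads are 16 mm wide; open, the fingers measure 119 mm over their backs; the gripper's body (75 mm by 177 mm) begins 78 mm behind the grasp point.
Start: joints at [-1.229, 0.3, 1.521, -0, 1.321, -0.067], TCP at [0.219, -0.505, 0.205] pointing down, gripper open.
Joint ranges: [-3.03, 3.03], [-0.79, 2.21], [0.23, 2.52], [-1.04, 4.18], [0, 3.07], [-2.55, 2.55]. Speed limits (rad/s): [2.22, 2.22, 2.57, 3.14, 3.14, 3.14].

INTERFACE

Orientations are given as [roll, pitch, yaw] about the fixed x, y, z axes, in that order (R = Rz(yaw) Ry(pitch) Rx(roll)).
In Python, from station import ctrl, viewer, ticket, nets gives the robot as it stands.
- The arm moves only by the tool carry_out, never from a script. Its argument "commands" is one flat list of numbers, 7 for each row, row after row: the closure, from -1 (fully open) to 1 (shut), so that 0 is half open, then the shift along the world's x, y, z in cm, then the turn, a rotation vector about the world's x, y, z in rad. In form: [gripper, tx, ty, tz, ax, ay, az, gripper, tx, ty, tz, ax, ay, az, ...]. A call has 1 to 12 rows; each row is the pose to reach, as a shift and turn from the pose measured when the call began; what a row does not reach only later rows make up. A row lasts 1/12 s, in which the tool goes at most 41.7 mm and 7.16 degrees, less where a joint would pass 70% of its speed; a pose out of reach is approached as far as the arm can. A call with a gripper value outside its range is refused whole. The fingers move at their own pace and stop on an object; "force" is the grip in N (left out, the last holds). Time passes only in rows, so rows that repeat a pose let the fingers close. It gives the time, the measured TCP pose, the force and the opening at its end, in the units of the state.
- ctrl.get_obs(): the state, without advancing time (a new reading comes with each control period).
- viewer.camera(name): name is "scene" or "top" or "wrist"; returns (picture, depth): 420x560x3 uint8, blue, green, red; 420x560 float32, m along the optical axis (not along the pixel's ray), 0 where there is no reading.
- viewer.camera_info(name): a dict with "fx", "fy", "cx", "cy" (pixels), "R" (3x3) and "t" (3): a world point X has camera coordinates R X + t. Camera axes: x right, y down, z forward; pixel columns grow to the right and rows downward; lengths in m; the calibration is good to about 2 mm. A picture is of the moment at which its call begins: read the wrist's pose just before it. camera_info takes no time and is no camera call; for the wrist camera it gives the pose at the moment of the call.
- ticket.hand_in(): hands the job in, once; it reports no verdict.
Trained networks look in the newest picture that a camera, given by its name, has taken for a name from the list of things; names that differ only in an ending like _2 or _b are one class to them, and where a whole thing is asked for, a point or a joint stands for the part that bears it (a point fixed in the world has none). Each returns a list of dicts, best first, with "confidence" (0 to 1); they miss things now and then, are a little off and sometimes report something else, mostly with a low value. They report only what shows in the picture. A call takes as long as a camera call. They do not tell look-alikes from the thing itself.
- nets.silhouettes(camera, thing): "region" (420x560 bool, what is visible of it) and "extent" ([left, top, right, bottom] in pixels, round what is visible of it).
The state is a dict: "time_s": time; "qpos": joint angles; "joint_vel": joint speeds; "tau": joint torques, N m; "ee_pos": TCP position; "eef_rot": TCP orientation; "force": force on the tool from outside, world axes, zero at the start; "moment": the same for the moment, N m; "grip_width": finger opening in m.
Only numpy, scipy, OpenCV 4.12 (cv2) and the standard library are available. Lean on these libraries where they do the work, as an engineer would, in place of code of your own. Each camera call takes 0.05 s, during which the arm holds its last target. There are 200 camera calls.

## Working session

There is one attempt and no reset: what is moved stays moved. The work goes in short steps, Python scripts to look and compute and a tool call to move; the robot and the scene stay as the last step left them, time stands still between calls to the robot, and variables do not carry over. Pictures are saved under pics/ and viewed, about 8 in all and at most 12, crops included, and the job is handed in when it is done.

Besides the shell and the picture viewer there is one more tool, called after ">>>" as name(argument=value, ...), one argument or row to a line, values as JSON. carry_out: Moves the arm, as the interface text tells. Its arguments: {"type":"object","properties":{"commands":{"type":"array","items":{"type":"number"}},"force":{"type":"number"}},"required":["commands"]}

```bash
ls; mkdir -p pics
cat > h.py <<'E'
import numpy as np, cv2
from station import ctrl, viewer, ticket, nets
def cloud(name, depth, info=None):
    i=info or viewer.camera_info(name)
    v,u=np.mgrid[0:depth.shape[0],0:depth.shape[1]]
    P=np.stack([(u-i["cx"])/i["fx"]*depth,(v-i["cy"])/i["fy"]*depth,depth],-1)
    W=(P-np.array(i["t"]).ravel())@np.array(i["R"])
    W[depth<=0]=np.nan
    return W
def rect(p):
    (c,s,a)=cv2.minAreaRect((p[:,:2]*1000).astype(np.float32))
    return np.round(c,1),np.round(s,1),round(a,1)
E
python3 - <<'E'
from h import *
o=ctrl.get_obs(); print(o)
for n in ("top","scene"):
    im,d=viewer.camera(n); cv2.imwrite(f"pics/{n}0.png",im); W=cloud(n,d); np.save(f"{n}0.npy",W)
    for t in ("brush","offcut_a","offcut_b","offcut_c","rest","screw","stone","trough_floor"):
        try: r=nets.silhouettes(n,t)
        except Exception as e: print(t,e); continue
        for k in r:
            p=W[k["region"]]; p=p[~np.isnan(p[:,0])]
            if len(p)>5: print(n,t,round(k["confidence"],2),k["extent"],np.round(np.median(p,0),3),"zmax",np.round(np.percentile(p[:,2],98),3),*rect(p))
E
```

```text
pics
{'time_s': 0.0, 'qpos': array([-1.22861473e+00,  3.00461404e-01,  1.52158463e+00, -2.49731827e-05,
        1.32072889e+00, -6.65701161e-02]), 'joint_vel': array([-0.00157459, -0.00107654,  0.00019331, -0.00078271,  0.00130556,
       -0.00079358]), 'tau': array([ 2.00591450e-03, -5.31805873e+01, -3.52737808e+01,  7.09266239e-02,
        2.43943592e-02, -9.35281719e-05]), 'ee_pos': array([ 0.21851995, -0.50442947,  0.20489016]), 'eef_rot': array([-3.14153814e+00,  1.18125722e-03, -1.16203839e+00]), 'force': array([0.78799996, 0.8490246 , 0.17793968]), 'moment': array([-0.01185199, -0.00251722,  0.07879735]), 'grip_width': 0.09429901292578603}
top brush 0.7 [365.9, 298.1, 423.7, 322.7] [ 0.369 -0.255  0.043] zmax 0.083 [ 368.7 -269.3] [ 43.5 137.5] 8.7
top brush 0.68 [414.2, 213.1, 435.7, 271.3] [ 0.516 -0.325  0.043] zmax 0.082 [ 525.3 -340.8] [ 55.1 136.8] 83.7
top offcut_a 0.7 [286.5, 184.7, 300.3, 203.4] [ 0.62  -0.034  0.083] zmax 0.087 [623.7 -35.9] [26.1 30.8] 33.5
top offcut_a 0.62 [291.8, 228.6, 304.9, 239.8] [ 0.534 -0.041  0.079] zmax 0.084 [536.1 -41.4] [31.1 26.9] 88.
[... 2336 characters left out ...]
36. ] [29.9 27. ] 34.3
scene offcut_c 0.63 [256.1, 213.5, 262.7, 222.5] [ 0.54  -0.044  0.076] zmax 0.08 [534.7 -42.9] [32.2 25.1] 87.3
scene offcut_c 0.62 [259.7, 189.2, 268.6, 198.7] [ 0.4   -0.004  0.018] zmax 0.022 [395.6  -2.7] [29.6 44.7] 68.0
scene rest 0.67 [206.8, 202.9, 335.1, 272.1] [ 0.593 -0.06   0.05 ] zmax 0.078 [552.6 -31. ] [402.5 224.4] 82.5
scene screw 0.62 [316.0, 206.9, 335.6, 222.4] [0.602 0.132 0.106] zmax 0.12 [555.6 154. ] [ 43.6 133.9] 61.1
scene stone 0.64 [346.0, 165.7, 368.6, 196.9] [0.444 0.324 0.029] zmax 0.035 [420.5 338.5] [ 65.1 170.3] 88.6
scene trough_floor 0.58 [196.6, 205.9, 336.6, 273.2] [ 0.593 -0.053  0.05 ] zmax 0.081 [552.5 -27. ] [399.6 227.6] 82.6
```

Run:
```python
import cv2
im=cv2.imread("pics/top0.png")[140:340,100:460]; cv2.imwrite("pics/topc.png",cv2.resize(im,None,fx=2.2,fy=2.2,interpolation=3))
```

```text
(no output)
```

View pics/topc.png

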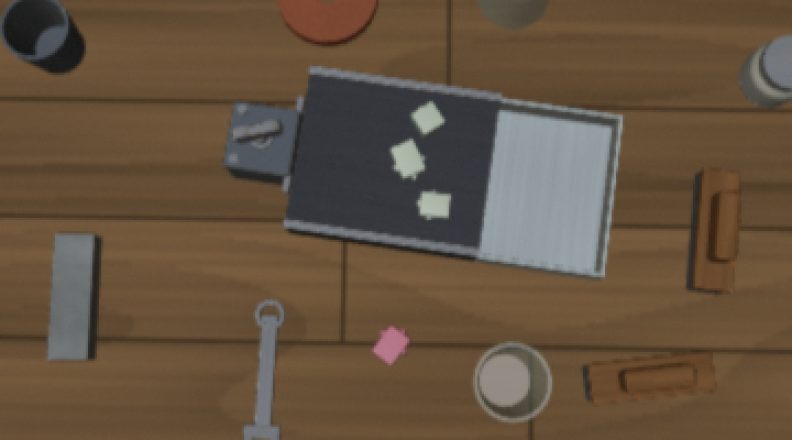

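View pics/scene0.png

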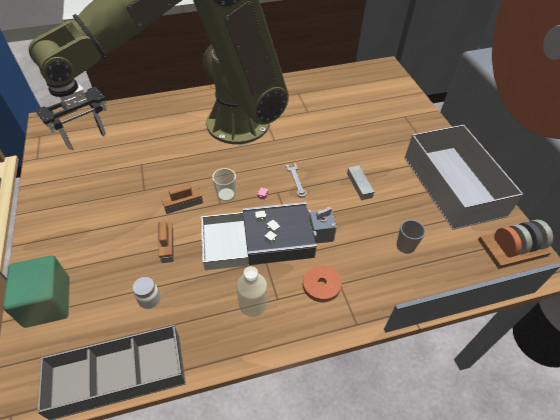

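The top view (right = -y) shows two brush look-alikes at px (395,310) and (425,242). The second, at y≈-0.335, is farthest right, so I take that one. The three pale offcuts are on the bed. The pink one at px (278,294) is on the bench and stays there.

Run:
```python
from h import *
for n in ("top","scene"):
    W=np.load(f"{n}0.npy").reshape(-1,3); W=W[~np.isnan(W[:,0])]
    def box(x0,x1,y0,y1,z0,z1):
        m=(W[:,0]>x0)&(W[:,0]<x1)&(W[:,1]>y0)&(W[:,1]<y1)&(W[:,2]>z0)&(W[:,2]<z1); return W[m]
    def rep(s,p): print(n,s,len(p),*(rect(p) if len(p)>3 else ()), np.round(p.mean(0),4))
    rep("ridgeB",box(.42,.63,-.40,-.29,.072,.09))
    rep("backB",box(.42,.63,-.40,-.29,.036,.05))
    rep("block",box(.5,.7,.07,.2,.065,.083))
    rep("wing",box(.5,.7,.07,.2,.108,.13))
    p=box(.45,.72,-.1,.09,.047,.058); rep("bed",p)
    rep("brushA",box(.3,.45,-.36,-.19,.072,.09))
    p=box(.6,.85,-.25,.05,.03,.2); p=p[p[:,0]>.69]; rep("decanter",p)
```

```text
top ridgeB 329 [ 520.2 -333.7] [23.1 69.7] 83.6 [ 0.5198 -0.3323  0.0789]
top backB 592 [ 520.3 -333.2] [ 41.4 125.2] 84.0 [ 0.517  -0.3279  0.0419]
top block 856 [592.8 122.1] [169.  101.9] 0.1 [0.5973 0.1302 0.0749]
top wing 127 [600.6 134.1] [11.5 49.4] 13.0 [0.6001 0.1332 0.1171]
top bed 4533 [579.3  -2.8] [202.4 166.8] 83.7 [ 0.5825 -0.0009  0.055 ]
top brushA 335 [ 369.4 -263.7] [21.8 70.6] 7.1 [ 0.3693 -0.2626  0.0792]
top decanter 1344 [778.  -65.5] [ 76.5 202.3] 0.3 [ 0.7647 -0.1225  0.1163]
scene ridgeB 152 [ 518.1 -334.8] [21.6 70.9] 83.8 [ 0.521  -0.335   0.0782]
scene backB 241 [ 520.  -333.7] [ 38.2 125.7] 83.9 [ 0.5403 -0.3319  0.0413]
scene block 374 [575.4 128.8] [131.3  87.1] 6.1 [0.6086 0.1271 0.0731]
scene wing 68 [599.1 131. ] [13.3 47. ] 11.7 [0.6004 0.131  0.1151]
scene bed 2290 [581.3  -2. ] [197.3 178.2] 84.0 [ 0.5858 -0.0013  0.0538]
scene brushA 125 [ 368.1 -265.4] [24.4 68. ] 9.5 [ 0.3695 -0.2653  0.0779]
scene decanter 1100 [ 784.5 -129.6] [78.9 70.8] 82.5 [ 0.797  -0.1321  0.1099]
```

>>> carry_out(
  commands=[-1, 10, 6, -2, 0, 0, -0.2, -1, 30.15, 17, -4, 0, 0, -0.519, -1, 30.15, 17, -4, 0, 0, -0.519, -1, 30.15, 17, -4, 0, 0, -0.519, -1, 30.15, 17, -4, 0, 0, -0.519, -1, 30.15, 17, -4, 0, 0, -0.519, -1, 30.15, 17, -4, 0, 0, -0.519, -1, 30.15, 17, -4, 0, 0, -0.519, -1, 30.15, 17, -4, 0, 0, -0.519, -1, 30.15, 17, -4, 0, 0, -0.519, -1, 30.15, 17, -4, 0, 0, -0.519, -1, 30.15, 17, -4, 0, 0, -0.519],
  force=30,
)

```text
time_s: 1.9
ee_pos: [0.5197, -0.335, 0.1654]
eef_rot: [3.141, -0.0, -1.681]
force: [0.6, 0.6, -0.8]
grip_width: 0.0942
```

```bash
cat > w.py <<'E'
from h import *
import sys
o=ctrl.get_obs(); print(o["time_s"],o["ee_pos"],o["eef_rot"],o["qpos"].round(2))
i=viewer.camera_info("wrist"); im,d=viewer.camera("wrist"); cv2.imwrite(f"pics/{sys.argv[1]}.png",im)
W=cloud("wrist",d,i); np.save("w.npy",W); W=W.reshape(-1,3); W=W[~np.isnan(W[:,0])]
E
python3 - <<'E'
import sys; sys.argv=["w","w1"]
exec(open("w.py").read())
m=(abs(W[:,0]-.52)<.06)&(abs(W[:,1]+.334)<.04)&(W[:,2]>.073)&(W[:,2]<.088); p=W[m]; print(len(p),rect(p),p.mean(0))
E
```

```text
1.9 [ 0.51970521 -0.33495409  0.16536342] [ 3.14125192e+00 -5.00517242e-05 -1.68096162e+00] [-0.63  0.48  1.36 -0.    1.3   1.05]
2330 (array([ 515.8, -336. ]), array([22. , 68.5]), 84.0) [ 0.51732837 -0.33626021  0.07926145]
```

View pics/w1.png

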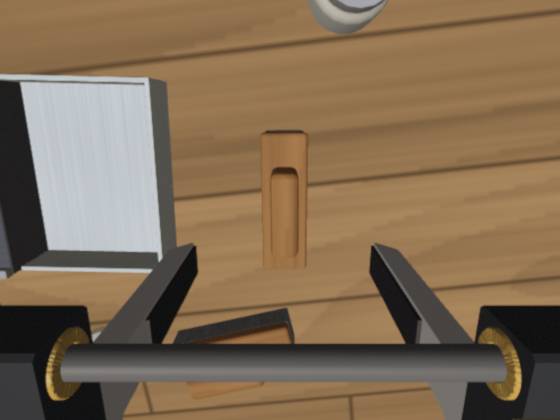

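The wrist view shows the chosen brush at px (285,200), centred between the fingers. The other brush, at px (240,350), is clear of them.

>>> carry_out(
  commands=[-1, -0.2, -0.1, -4, 0, 0, 0, -1, -0.2, -0.1, -8, 0, 0, 0, -1, -0.2, -0.1, -10.5, 0, 0, 0, -1, -0.2, -0.1, -11.6, 0, 0, 0, -1, -0.2, -0.1, -11.6, 0, 0, 0, -1, -0.2, -0.1, -11.6, 0, 0, 0, 1, -0.2, -0.1, -11.6, 0, 0, 0, 1, -0.2, -0.1, -11.6, 0, 0, 0, 1, -0.2, -0.1, -11.6, 0, 0, 0, 1, -0.2, -0.1, -11.6, 0, 0, 0, 1, -0.2, -0.1, -11.6, 0, 0, 0, 1, -0.2, -0.1, -11.6, 0, 0, 0],
  force=35,
)

```text
time_s: 2.95
ee_pos: [0.5175, -0.3364, 0.0499]
eef_rot: [-3.141, -0.0, -1.682]
force: [0.7, 0.1, -0.1]
grip_width: 0.0576
```

>>> carry_out(
  commands=[1, 0, 0, 0, 0, 0, 0, 1, 0, 0, 0, 0, 0, 0, 1, 0, 0, 0, 0, 0, 0, 1, 0, 0, 0, 0, 0, 0, 1, 0, 0, 0, 0, 0, 0, 1, 0, 0, 0, 0, 0, 0, 1, 0, 0, 0, 0, 0, 0, 1, 0, 0, 1, 0, 0, 0, 1, 0, 0, 4, 0, 0, 0, 1, 0, 0, 8, 0, 0, 0, 1, 0, 0, 11, 0, 0, 0, 1, 0, 0, 11, 0, 0, 0],
)

```text
time_s: 3.95
ee_pos: [0.5194, -0.3377, 0.1677]
eef_rot: [-3.132, -0.006, -1.682]
force: [0.4, 0.1, -0.7]
grip_width: 0.0219
```

>>> carry_out(
  commands=[1, 0.6, 3, 0, 0, 0, 0, 1, 1.3, 7, 0, 0, 0, 0, 1, 2, 11, 0, 0, 0, 0, 1, 2.7, 15, 0, 0, 0, 0, 1, 3.4, 19, 0, 0, 0, 0, 1, 4.2, 23, 0, 0, 0, 0, 1, 4.9, 27, 0, 0, 0, 0, 1, 5.6, 31, 0, 0, 0, 0, 1, 6.3, 35, 0, 0, 0, 0, 1, 7, 38.1, 0, 0, 0, 0, 1, 7, 38.1, 0, 0, 0, 0, 1, 7, 38.1, 0, 0, 0, 0],
)

```text
time_s: 4.95
ee_pos: [0.5893, 0.0448, 0.1675]
eef_rot: [-3.133, -0.006, -1.679]
force: [-0.1, -0.6, -1.7]
grip_width: 0.0216
```

Run:
```python
import sys; sys.argv=["w","w2"]
exec(open("w.py").read())
im,d=viewer.camera("top"); cv2.imwrite("pics/t2.png",cv2.resize(im[150:280,190:400],None,fx=3,fy=3,interpolation=3))
T=cloud("top",d).reshape(-1,3)
for t in ("brush",):
    for k in nets.silhouettes("top",t):
        p=T[k["region"].ravel()]; p=p[~np.isnan(p[:,0])]; print(k["confidence"],rect(p),np.median(p,0))
```

```text
4.95 [0.58929747 0.0447787  0.16754978] [-3.13270633 -0.00563649 -1.6790498 ] [ 0.02  0.42  1.45 -0.01  1.26  1.7 ]
0.62 (array([ 567.5, -114.6]), array([227.6, 170.5]), 82.7) [ 0.56484007 -0.13535907  0.00799254]
0.57 (array([ 369.2, -262.7]), array([ 39.6, 125. ]), 7.0) [ 0.36918811 -0.2546332   0.04302125]
```

View pics/w2.png

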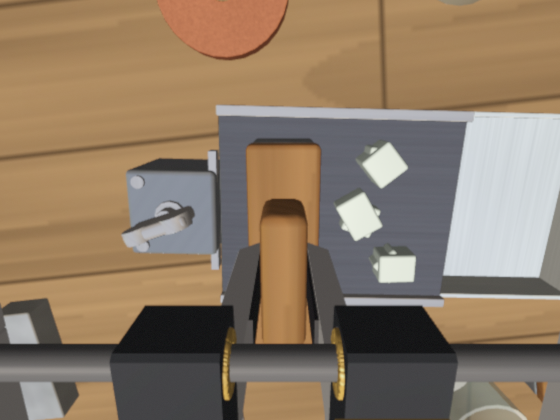

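The brush is held over the bed, and the three offcuts at px (382,165), (358,215) and (395,265) all lie on its trough side. Next I lower it and sweep.

>>> carry_out(
  commands=[1, 0, 0, -2, 0, 0, 0, 1, 0, 0, -4, 0, 0, 0, 1, 0, 0, -5.5, 0, 0, 0, 1, 0, 0, -6.05, 0, 0, 0, 1, 0, 0, -6.05, 0, 0, 0, 1, 0, 0, -6.05, 0, 0, 0],
)

```text
time_s: 5.6
ee_pos: [0.5896, 0.0417, 0.108]
eef_rot: [-3.132, -0.006, -1.684]
force: [0.1, -0.1, -1.5]
grip_width: 0.0212
```

>>> carry_out(
  commands=[1, -0.11, -1, -0.15, 0, 0, 0, 1, -0.22, -2, -0.15, 0, 0, 0, 1, -0.33, -3, -0.15, 0, 0, 0, 1, -0.44, -4, -0.15, 0, 0, 0, 1, -0.55, -5, -0.15, 0, 0, 0, 1, -0.66, -6, -0.15, 0, 0, 0, 1, -0.77, -7, -0.15, 0, 0, 0, 1, -0.88, -8, -0.15, 0, 0, 0, 1, -0.99, -9, -0.15, 0, 0, 0, 1, -1.1, -10, -0.15, 0, 0, 0, 1, -1.21, -11, -0.15, 0, 0, 0, 1, -1.32, -12, -0.15, 0, 0, 0],
)

```text
time_s: 6.6
ee_pos: [0.5762, -0.0793, 0.1064]
eef_rot: [-3.132, -0.006, -1.684]
force: [0.7, 1.0, -1.2]
grip_width: 0.022
```

Run:
```python
import sys; sys.argv=["w","w3"]
exec(open("w.py").read())
```

```text
6.6 [ 0.57616646 -0.0793343   0.10640335] [-3.13200152 -0.00566183 -1.68367887] [-0.2   0.46  1.54 -0.01  1.13  1.49]
```

View pics/w3.png

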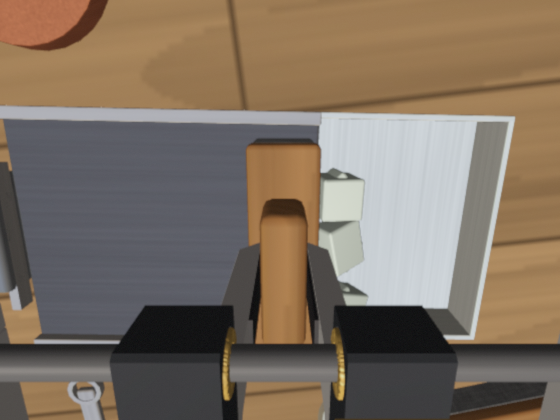

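The offcuts are at the bed's edge, px (340,195), (343,245) and (352,300), with none behind the brush. I push on past the edge.

>>> carry_out(
  commands=[1, -0.11, -1, 0, 0, 0, 0, 1, -0.22, -2, 0, 0, 0, 0, 1, -0.33, -3, 0, 0, 0, 0, 1, -0.42, -3.8, 0, 0, 0, 0, 1, -0.42, -3.8, 0, 0, 0, 0, 1, -0.42, -3.8, 0, 0, 0, 0, 1, -0.42, -3.8, 2, 0, 0, 0, 1, -0.42, -3.8, 5, 0, 0, 0, 1, -0.42, -3.8, 8, 0, 0, 0, 1, -0.42, -3.8, 8, 0, 0, 0, 1, -0.42, -3.8, 8, 0, 0, 0],
)

```text
time_s: 7.57
ee_pos: [0.5724, -0.1185, 0.1877]
eef_rot: [-3.129, -0.007, -1.684]
force: [-0.5, -0.4, -1.4]
grip_width: 0.0214
```

Run:
```python
import sys; sys.argv=["w","w4"]
exec(open("w.py").read())
o0=np.array([.584,-.001]); a=-.11; R=np.array([[np.cos(a),np.sin(a)],[-np.sin(a),np.cos(a)]])
for n in ("wrist","top","scene"):
    if n=="wrist": T=np.load("w.npy")
    else: im,d=viewer.camera(n); T=cloud(n,d)
    for k in nets.silhouettes(n,"offcut_a"):
        p=T[k["region"]]; p=p[~np.isnan(p[:,0])]; 
        if len(p): m=np.median(p,0); print(n,round(k["confidence"],2),m.round(3),"rest:",(R@(m[:2]-o0)).round(3),p.max(0).round(3))
```

```text
7.5667 [ 0.57240921 -0.11852943  0.18768633] [-3.12913046 -0.00657318 -1.68408781] [-0.26  0.38  1.45 -0.    1.29  1.42]
wrist 0.78 [ 0.558 -0.164  0.025] rest: [-0.008 -0.165] [ 0.576 -0.154  0.027]
scene 0.51 [ 0.566 -0.16   0.022] rest: [-0.001 -0.161] [ 0.581 -0.144  0.029]
scene 0.44 [ 0.605 -0.139  0.029] rest: [ 0.036 -0.135] [ 0.615 -0.124  0.035]
scene 0.32 [ 0.599 -0.031  0.052] rest: [ 0.018 -0.028] [0.68  0.202 0.173]
```

View pics/w4.png

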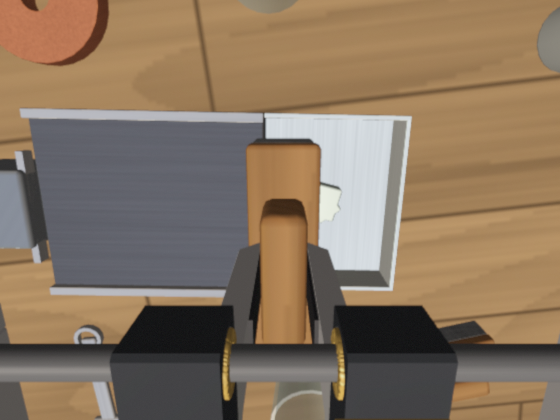

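>>> carry_out(
  commands=[1, -0.7, -3, 0, 0.008, 0.012, 0, 1, -1.6, -6.5, 0, 0.008, 0.012, 0, 1, -2.5, -10, 0, 0.008, 0.012, 0, 1, -3.4, -13.5, 0, 0.008, 0.012, 0, 1, -4.3, -17, 0, 0.008, 0.012, 0, 1, -5, -20, 0, 0.008, 0.012, 0, 1, -5.45, -21.8, 0, 0.008, 0.012, 0, 1, -5.45, -21.8, -3, 0.008, 0.012, 0, 1, -5.45, -21.8, -6, 0.008, 0.012, 0, 1, -5.45, -21.8, -9, 0.008, 0.012, 0, 1, -5.45, -21.8, -11, 0.008, 0.012, 0, 1, -5.45, -21.8, -11, 0.008, 0.012, 0],
)

```text
time_s: 8.87
ee_pos: [0.5149, -0.3353, 0.0701]
eef_rot: [3.13, 0.005, -1.685]
force: [0.3, -0.1, -1.7]
grip_width: 0.0219
```

Run:
```python
import sys; sys.argv=["w","w5"]
from h import *
o=ctrl.get_obs(); print(o["ee_pos"],o["eef_rot"])
o0=np.array([.584,-.001]); a=-.11; R=np.array([[np.cos(a),np.sin(a)],[-np.sin(a),np.cos(a)]])
for n in ("top","scene"):
    im,d=viewer.camera(n); T=cloud(n,d); cv2.imwrite(f"pics/{n}5.png",im)
    for k in nets.silhouettes(n,"offcut_a"):
        p=T[k["region"]]; p=p[~np.isnan(p[:,0])]; 
        if len(p): m=np.median(p,0); print(n,round(k["confidence"],2),k["extent"],m.round(3),"rest:",(R@(m[:2]-o0)).round(3),p.max(0).round(3))
a=cv2.imread("pics/top5.png")[150:290,190:460]; b=cv2.imread("pics/scene5.png")[140:300,130:350]
cv2.imwrite("pics/c5.png",np.hstack([cv2.resize(a,(460,240)),cv2.resize(b,(330,240))]))
```

```text
[ 0.51491639 -0.33528344  0.07009975] [ 3.12954573  0.00469341 -1.68467496]
top 0.74 [333.7, 204.2, 342.1, 214.9] [ 0.598 -0.134  0.032] rest: [ 0.029 -0.131] [ 0.61  -0.123  0.037]
top 0.68 [269.8, 283.7, 285.0, 304.4] [ 0.396 -0.002  0.019] rest: [-0.186 -0.021] [0.417 0.017 0.025]
top 0.45 [336.8, 214.7, 356.4, 237.8] [ 0.559 -0.156  0.025] rest: [-0.007 -0.157] [ 0.582 -0.14   0.031]
top 0.3 [315.2, 102.5, 357.5, 151.5] [ 0.762 -0.121  0.117] rest: [ 0.19 -0.1 ] [ 0.817 -0.088  0.176]
scene 0.64 [220.1, 237.1, 233.6, 250.3] [ 0.565 -0.159  0.022] rest: [-0.002 -0.159] [ 0.581 -0.142  0.028]
scene 0.62 [229.1, 219.6, 235.8, 230.8] [ 0.513 -0.125  0.032] rest: [-0.057 -0.131] [ 0.521 -0.114  0.042]
scene 0.49 [229.8, 243.3, 239.0, 255.0] [ 0.605 -0.139  0.028] rest: [ 0.036 -0.135] [ 0.612 -0.126  0.036]
```

View pics/c5.png

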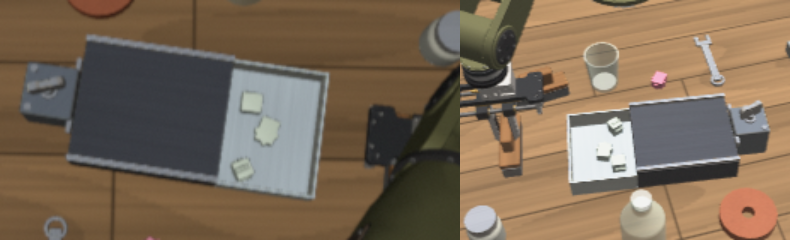

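All three offcuts lie in the trough (crop px (252,102), (266,130), (242,170)) and the bed is clear. Now I set the brush down.

>>> carry_out(
  commands=[1, 0, 0, -1, -0.003, -0.006, 0, 1, 0, 0, -1.7, -0.003, -0.006, 0, 1, 0, 0, -2, -0.003, -0.006, 0, 1, 0, 0, -2, -0.003, -0.006, 0, 1, 0, 0, -2, -0.003, -0.006, 0, 1, 0, 0, -2, -0.003, -0.006, 0],
)

```text
time_s: 9.57
ee_pos: [0.5179, -0.3373, 0.0575]
eef_rot: [-3.138, -0.003, -1.684]
force: [-0.0, 0.0, -1.7]
grip_width: 0.0219
```

>>> carry_out(
  commands=[1, 0, 0, -0.6, 0, 0, 0, 1, 0, 0, -0.6, 0, 0, 0, 1, 0, 0, -0.7, 0, 0, 0, 1, 0, 0, -0.7, 0, 0, 0],
)

```text
time_s: 9.9
ee_pos: [0.5178, -0.3373, 0.0503]
eef_rot: [-3.138, -0.003, -1.684]
force: [0.3, -0.2, -2.0]
grip_width: 0.0216
```

>>> carry_out(
  commands=[1, 0, 0, -0.1, 0, 0, 0, 1, 0, 0, -0.15, 0, 0, 0, 1, 0, 0, -0.15, 0, 0, 0],
)

```text
time_s: 10.15
ee_pos: [0.5182, -0.3374, 0.0497]
eef_rot: [-3.137, -0.003, -1.684]
force: [-0.8, 0.7, 5.6]
grip_width: 0.0217
```

Contact is felt (+5.6 N), so I release and rise.

>>> carry_out(
  commands=[-1, 0, 0, 0, 0, 0, 0, -1, 0, 0, 0, 0, 0, 0, -1, 0, 0, 0, 0, 0, 0, -1, 0, 0, 0, 0, 0, 0, -1, 0, 0, 0, 0, 0, 0, -1, 0, 0, 0, 0, 0, 0, -1, 0, 0, 0, 0, 0, 0, -1, 0, 0, 3, 0, 0, 0, -1, 0, 0, 7, 0, 0, 0, -1, 0, 0, 11, 0, 0, 0, -1, 0, 0, 14, 0, 0, 0, -1, 0, 0, 14, 0, 0, 0],
)

```text
time_s: 11.15
ee_pos: [0.5199, -0.3386, 0.1969]
eef_rot: [-3.128, -0.008, -1.684]
force: [0.9, -0.5, 0.1]
grip_width: 0.0937
```

Run:
```python
import sys; sys.argv=["w","w6"]
exec(open("w.py").read())
m=(abs(W[:,0]-.52)<.07)&(abs(W[:,1]+.334)<.04)&(W[:,2]>.073)&(W[:,2]<.088); p=W[m]; print(len(p),rect(p),p.mean(0))
im,d=viewer.camera("top"); T=cloud("top",d).reshape(-1,3)
m=(abs(T[:,0]-.6)<.04)&(abs(T[:,1]-.133)<.04)&(T[:,2]>.108)&(T[:,2]<.13); p=T[m]; print("wing",len(p),rect(p),p.mean(0))
```

```text
11.15 [ 0.51986553 -0.33864424  0.19689854] [-3.1284002  -0.00840232 -1.68441844] [-0.64  0.46  1.33 -0.    1.34  1.05]
1904 (array([ 515.8, -338.1]), array([21.6, 69.3]), 82.9) [ 0.51738676 -0.33803212  0.07931251]
wing 128 (array([600.7, 134.2]), array([10.9, 49.8]), 12.0) [0.6000641  0.133143   0.11674618]
```

The brush stands level, with its top at z = 0.079. Now to the thumbscrew: wing at (0.600, 0.133), jaws needed at yaw ≈ +0.21.

>>> carry_out(
  commands=[-1, 0.6, 3.5, 0, 0, 0, 0.125, -1, 1.2, 7, 0, 0, 0, 0.25, -1, 1.8, 10.5, 0, 0, 0, 0.37, -1, 2.4, 14, 0, 0, 0, 0.49, -1, 3, 17.5, 0, 0, 0, 0.61, -1, 3.6, 21, 0, 0, 0, 0.73, -1, 4.2, 24.5, 0, 0, 0, 0.85, -1, 4.8, 28, 0, 0, 0, 0.97, -1, 5.4, 31.5, 0, 0, 0, 1.09, -1, 6, 35, 0, 0, 0, 1.21, -1, 6.6, 38.5, 0, 0, 0, 1.33, -1, 7.2, 42, 0, 0, 0, 1.45],
)

```text
time_s: 12.25
ee_pos: [0.5897, 0.0842, 0.1885]
eef_rot: [-3.136, -0.002, -0.228]
force: [0.9, -0.4, 0.0]
grip_width: 0.0937
```

>>> carry_out(
  commands=[-1, 0.5, 2.5, 0, 0, 0, 0.12, -1, 1, 4.9, -1, 0, 0, 0.24, -1, 1, 4.9, -1, 0, 0, 0.36, -1, 1, 4.9, -1, 0, 0, 0.438, -1, 1, 4.9, -1, 0, 0, 0.438, -1, 1, 4.9, -1, 0, 0, 0.438, -1, 1, 4.9, -1, 0, 0, 0.438],
)

```text
time_s: 12.83
ee_pos: [0.5995, 0.1329, 0.1777]
eef_rot: [-3.136, -0.0, 0.206]
force: [0.3, -0.1, -0.7]
grip_width: 0.0939
```

Run:
```python
import sys; sys.argv=["w","w7"]
exec(open("w.py").read())
m=(abs(W[:,0]-.6)<.04)&(abs(W[:,1]-.133)<.04)&(W[:,2]>.108)&(W[:,2]<.125); p=W[m]; print(len(p),rect(p),p.mean(0))
```

```text
12.8333 [0.59945208 0.13288293 0.17766005] [-3.13640090e+00 -2.48869654e-04  2.06199234e-01] [ 0.16  0.46  1.36  0.01  1.32 -0.05]
960 (array([596.7, 133.3]), array([10.3, 47.8]), 12.8) [0.59622772 0.13523243 0.11696383]
```

View pics/w7.png

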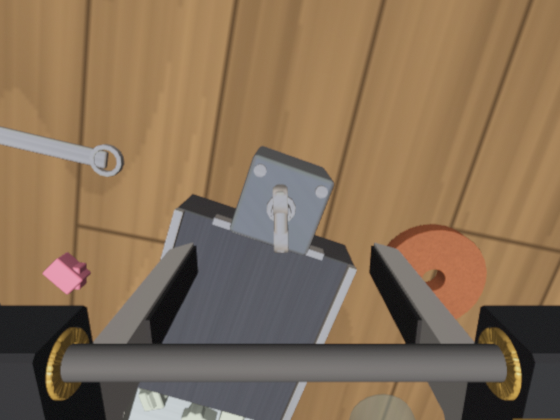

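The wing at px (280,215) is lined up with the jaws.

>>> carry_out(
  commands=[-1, -0.1, 0.1, -3, 0, 0, 0.01, -1, -0.1, 0.1, -6, 0, 0, 0.01, -1, -0.1, 0.1, -8, 0, 0, 0.01, -1, -0.1, 0.1, -8.7, 0, 0, 0.01, -1, -0.1, 0.1, -8.7, 0, 0, 0.01, -1, -0.1, 0.1, -8.7, 0, 0, 0.01, 1, -0.1, 0.1, -8.7, 0, 0, 0.01, 1, -0.1, 0.1, -8.7, 0, 0, 0.01, 1, -0.1, 0.1, -8.7, 0, 0, 0.01, 1, -0.1, 0.1, -8.7, 0, 0, 0.01, 1, -0.1, 0.1, -8.7, 0, 0, 0.01, 1, -0.1, 0.1, -8.7, 0, 0, 0.01],
  force=40,
)

```text
time_s: 13.88
ee_pos: [0.5986, 0.1339, 0.0912]
eef_rot: [-3.136, -0.001, 0.217]
force: [0.1, -0.3, -0.3]
grip_width: 0.0575
```

>>> carry_out(
  commands=[1, 0, 0, 0, 0, 0, 0, 1, 0, 0, 0, 0, 0, 0, 1, 0, 0, 0, 0, 0, 0, 1, 0, 0, 0, 0, 0, 0, 1, 0, 0, 0, 0, 0, 0, 1, 0, 0, 0, 0, 0, 0, 1, 0, 0, 0, 0, 0, 0, 1, 0, 0, 0, 0, 0, 0],
)

```text
time_s: 14.55
ee_pos: [0.5974, 0.1336, 0.0914]
eef_rot: [-3.136, 0.003, 0.217]
force: [-11.3, -3.2, 7.2]
grip_width: 0.01
```

```bash
python3 -c "
from h import *
print(ctrl.get_obs())"
```

```text
{'time_s': 14.55, 'qpos': array([ 0.15800658,  0.54715909,  1.44777095,  0.00544155,  1.149515  ,
       -0.06094939]), 'joint_vel': array([ 0.00090482,  0.00232556,  0.00396266,  0.00078795, -0.00859784,
       -0.0004058 ]), 'tau': array([ 2.18743540e-02, -6.09823179e+01, -3.53335583e+01,  2.69396184e-01,
       -3.03564906e+00,  2.98957166e-02]), 'ee_pos': array([0.59736203, 0.13360308, 0.09140239]), 'eef_rot': array([-3.13646836e+00,  2.55051582e-03,  2.16730200e-01]), 'force': array([-11.28016029,  -3.15853733,   7.22912083]), 'moment': array([-0.47950968,  2.07325372, -0.01618998]), 'grip_width': 0.009973099285646249}
```

>>> carry_out(
  commands=[1, -0.1, 0, 0, 0, 0, 0, 1, -0.1, 0, 0, 0, 0, -0.1, 1, -0.1, 0, 0, 0, 0, -0.2, 1, -0.1, 0, 0, 0, 0, -0.3, 1, -0.1, 0, 0, 0, 0, -0.4, 1, -0.1, 0, 0, 0, 0, -0.5, 1, -0.1, 0, 0, 0, 0, -0.6, 1, -0.1, 0, 0, 0, 0, -0.7, 1, -0.1, 0, 0, 0, 0, -0.8, 1, -0.1, 0, 0, 0, 0, -0.9, 1, -0.1, 0, 0, 0, 0, -1.0, 1, -0.1, 0, 0, 0, 0, -1.0],
)

```text
time_s: 15.55
ee_pos: [0.5975, 0.1335, 0.0916]
eef_rot: [-3.134, 0.001, -0.79]
force: [8.1, 0.5, -3.2]
grip_width: 0.0096
```

```bash
cat > s.py <<'E'
from h import *
o=ctrl.get_obs(); print(o["time_s"],o["ee_pos"],o["eef_rot"],o["force"].round(1),o["moment"].round(3),o["grip_width"],o["qpos"].round(2))
E
python3 s.py
```

```text
15.55 [0.59745536 0.13353559 0.09159981] [-3.13419388e+00  6.52398233e-04 -7.90000804e-01] [ 8.1  0.5 -3.2] [ 0.06  -1.413 -0.021] 0.009595804273845938 [0.16 0.54 1.45 0.01 1.14 0.95]
```

>>> carry_out(
  commands=[1, 0.05, 0, 0, 0, 0, -0.1, 1, 0.05, 0, 0, 0, 0, -0.2, 1, 0.05, 0, 0, 0, 0, -0.3, 1, 0.05, 0, 0, 0, 0, -0.4, 1, 0.05, 0, 0, 0, 0, -0.5, 1, 0.05, 0, 0, 0, 0, -0.6, 1, 0.05, 0, 0, 0, 0, -0.63, 1, 0.05, 0, 0, 0, 0, -0.65, 1, 0.05, 0, 0, 0, 0, -0.65],
)

```text
time_s: 16.3
ee_pos: [0.5979, 0.1333, 0.0916]
eef_rot: [-3.134, 0.001, -1.441]
force: [-1.6, -3.5, 0.2]
grip_width: 0.0099
```

```bash
python3 s.py
```

```text
16.3 [0.59788488 0.13332304 0.09157909] [-3.13448633e+00  5.27468158e-04 -1.44057214e+00] [-1.6 -3.5  0.2] [-0.269  0.317 -0.05 ] 0.00985536247831336 [0.16 0.54 1.45 0.   1.14 1.6 ]
```

>>> carry_out(
  commands=[1, 0, 0, 0, 0, 0, -0.03, 1, 0, 0, 0, 0, 0, -0.06, 1, 0, 0, 0, 0, 0, -0.08, 1, 0, 0, 0, 0, 0, -0.08],
)

```text
time_s: 16.63
ee_pos: [0.5979, 0.1333, 0.0915]
eef_rot: [-3.135, 0.0, -1.521]
force: [-1.6, -2.3, 0.4]
grip_width: 0.0098
```

```bash
python3 s.py
```

```text
16.6333 [0.59786384 0.13325113 0.09153801] [-3.13454325e+00  4.12761445e-04 -1.52067012e+00] [-1.6 -2.3  0.4] [-0.106  0.185 -0.014] 0.009788131160980637 [ 0.16  0.54  1.45 -0.    1.14  1.68]
```

>>> carry_out(
  commands=[1, 0, 0, 0, 0, 0, -0.02, 1, 0, 0, 0, 0, 0, -0.04, 1, 0, 0, 0, 0, 0, -0.04, 1, 0, 0, 0, 0, 0, -0.04],
)

```text
time_s: 16.97
ee_pos: [0.5979, 0.1332, 0.0916]
eef_rot: [-3.135, 0.0, -1.561]
force: [-0.5, -1.5, 1.0]
grip_width: 0.0101
```

```bash
python3 s.py
```

```text
16.9667 [0.5978821  0.13322355 0.09155184] [-3.13452198e+00  4.10007110e-04 -1.56050526e+00] [-0.5 -1.5  1. ] [-0.072  0.224 -0.006] 0.010084394200471343 [ 0.16  0.54  1.45 -0.    1.14  1.72]
```

```bash
echo 'print("tau",o["tau"].round(3))'>>s.py; python3 s.py | tail -1
```

```text
tau [  1.288 -63.574 -32.835   0.202  -0.354   0.118]
```

>>> carry_out(
  commands=[1, 0, 0, 0, 0, 0, -0.02, 1, 0, 0, 0, 0, 0, -0.04, 1, 0, 0, 0, 0, 0, -0.04, 1, 0, 0, 0, 0, 0, -0.04],
)

```text
time_s: 17.3
ee_pos: [0.5979, 0.1332, 0.0916]
eef_rot: [-3.134, 0.0, -1.6]
force: [0.3, -2.5, 1.0]
grip_width: 0.0097
```

```bash
python3 s.py
```

```text
17.3 [0.59793114 0.13324316 0.09161093] [-3.13432708e+00  3.23338639e-04 -1.60014996e+00] [ 0.3 -2.5  1. ] [-0.037  0.105  0.54 ] 0.009668647998230818 [ 0.16  0.54  1.45 -0.    1.14  1.76]
tau [  0.637 -63.316 -32.644   0.401  -0.289   0.716]
```

>>> carry_out(
  commands=[1, 0, 0, 0, 0, 0, -0.02, 1, 0, 0, 0, 0, 0, -0.04, 1, 0, 0, 0, 0, 0, -0.04, 1, 0, 0, 0, 0, 0, -0.04],
)

```text
time_s: 17.63
ee_pos: [0.5977, 0.1331, 0.0918]
eef_rot: [-3.135, -0.0, -1.64]
force: [-4.7, -3.8, 5.1]
grip_width: 0.01
```

```bash
python3 s.py
```

```text
17.6333 [0.59771615 0.13307777 0.09175644] [-3.13482131e+00 -1.68847326e-04 -1.64017066e+00] [-4.7 -3.8  5.1] [-0.639  0.943  0.595] 0.010044840365831677 [ 0.16  0.54  1.45 -0.    1.14  1.8 ]
tau [  1.147 -61.745 -33.16    0.912  -1.452   0.709]
```

The screw has seated: the moment jumped to 0.54 N m at about yaw -1.575, and the grip began to slip beyond that. I regrip squarely at the seated angle, then back off.

>>> carry_out(
  commands=[0.5, 0.02, 0, 0, 0, 0, 0, 0.5, 0.02, 0, 0, 0, 0, 0, 0.5, 0.02, 0, 0, 0, 0, 0.065, 0.5, 0.02, 0, 0, 0, 0, 0.065, 0.5, 0.02, 0, 0, 0, 0, 0.065, 1, 0.02, 0, 0, 0, 0, 0.065, 1, 0.02, 0, 0, 0, 0, 0.065, 1, 0.02, 0, 0, 0, 0, 0.065, 1, 0.02, 0, 0, 0, 0, 0.065, 1, 0.02, 0, 0, 0, 0, 0.065, 1, 0.02, 0, 0, 0, 0, 0.065],
)

```text
time_s: 18.55
ee_pos: [0.5981, 0.1331, 0.0921]
eef_rot: [-3.134, -0.0, -1.575]
force: [-0.6, -0.8, 4.5]
grip_width: 0.0098
```

```bash
python3 s.py
```

```text
18.55 [0.59809111 0.13305443 0.09206757] [-3.13424958e+00 -2.05861681e-04 -1.57533770e+00] [-0.6 -0.8  4.5] [-0.26   0.174  0.317] 0.009839041778367655 [ 0.16  0.54  1.45 -0.    1.14  1.74]
tau [  0.581 -60.792 -31.066   0.46   -0.32    0.294]
```

>>> carry_out(
  commands=[1, 0, 0, 0, 0, 0, 0.1, 1, 0, 0, 0, 0, 0, 0.2, 1, 0, 0, 0, 0, 0, 0.3, 1, 0, 0, 0, 0, 0, 0.4, 1, 0, 0, 0, 0, 0, 0.5, 1, 0, 0, 0, 0, 0, 0.6, 1, 0, 0, 0, 0, 0, 0.7, 1, 0, 0, 0, 0, 0, 0.8, 1, 0, 0, 0, 0, 0, 0.9, 1, 0, 0, 0, 0, 0, 1.0, 1, 0, 0, 0, 0, 0, 1.1, 1, 0, 0, 0, 0, 0, 1.1],
)

```text
time_s: 19.55
ee_pos: [0.5977, 0.1337, 0.0921]
eef_rot: [-3.134, 0.001, -0.471]
force: [-3.7, 4.1, 4.5]
grip_width: 0.0098
```

>>> carry_out(
  commands=[1, 0.02, -0.03, 0, 0, 0, 0.1, 1, 0.02, -0.03, 0, 0, 0, 0.2, 1, 0.02, -0.03, 0, 0, 0, 0.3, 1, 0.02, -0.03, 0, 0, 0, 0.4, 1, 0.02, -0.03, 0, 0, 0, 0.46, 1, 0.02, -0.03, 0, 0, 0, 0.487, 1, 0.02, -0.03, 0, 0, 0, 0.487, 1, 0.02, -0.03, 0, 0, 0, 0.487],
)

```text
time_s: 20.22
ee_pos: [0.5974, 0.1338, 0.0921]
eef_rot: [-3.133, 0.002, 0.013]
force: [-5.4, 2.1, 5.7]
grip_width: 0.0097
```

```bash
python3 s.py
python3 - <<'E'
import sys; sys.argv=["w","w8"]
exec(open("w.py").read())
m=(abs(W[:,0]-.6)<.04)&(abs(W[:,1]-.133)<.04)&(W[:,2]>.108)&(W[:,2]<.125); p=W[m]; print(len(p),rect(p) if len(p)>3 else 0)
for n in ("top","scene"):
    im,d=viewer.camera(n); T=cloud(n,d); cv2.imwrite(f"pics/{n}8.png",im)
    for t in ("brush","offcut_a"):
        for k in nets.silhouettes(n,t):
            p=T[k["region"]]; p=p[~np.isnan(p[:,0])]; 
            if len(p): print(n,t,round(k["confidence"],2),np.median(p,0).round(3),p.max(0).round(3),rect(p))
a=cv2.imread("pics/w8.png"); b=cv2.imread("pics/scene8.png")[120:300,120:360]
cv2.imwrite("pics/c8.png",np.hstack([cv2.resize(a,(400,300)),cv2.resize(b,(400,300))]))
E
```

```text
20.2167 [0.59737728 0.13375708 0.09207724] [-3.13328576e+00  2.28802770e-03  1.33857379e-02] [-5.4  2.1  5.7] [0.356 0.969 0.108] 0.009715074665641438 [0.16 0.55 1.45 0.01 1.15 0.14]
tau [ -2.143 -61.12  -32.858  -0.627  -1.34   -0.088]
20.2167 [0.59737728 0.13375708 0.09207724] [-3.13328576e+00  2.28802770e-03  1.33857379e-02] [0.16 0.55 1.45 0.01 1.15 0.14]
2829 (array([594.2, 134.7]), array([46.8, 31.7]), 69.6)
top brush 0.77 [ 0.37  -0.256  0.043] [ 0.396 -0.199  0.084] (array([ 368.4, -263.1]), array([ 42.3, 124.6]), 6.8)
top brush 0.66 [ 0.516 -0.327  0.043] [ 0.591 -0.309  0.084] (array([ 524.6, -342.1]), array([ 54.7, 134.5]), 84.1)
top offcut_a 0.75 [ 0.397 -0.002  0.02 ] [0.415 0.014 0.026] (array([398. ,  -1.8]), array([30.3, 35.3]), 37.7)
top offcut_a 0.71 [ 0.559 -0.158  0.025] [ 0.584 -0.14   0.032] (array([ 561.5, -160.1]), array([33.2, 43.8]), 59.3)
top offcut_a 0.64 [ 0.597 -0.135  0.031] [ 0.614 -0.121  0.037] (array([ 599.8, -135.6]), array([27.7, 28.4]), 85.4)
scene brush 0.79 [ 0.378 -0.265  0.04 ] [ 0.397 -0.202  0.084] (array([ 346. , -267.6]), array([ 88.8, 124.9]), 7.7)
scene brush 0.56 [ 0.547 -0.335  0.042] [ 0.584 -0.312  0.084] (array([ 520.1, -336.4]), array([ 39.7, 126.5]), 84.5)
scene brush 0.34 [ 0.605 -0.139  0.029] [ 0.613 -0.127  0.035] (array([ 599.4, -138.5]), array([24.7, 25.5]), 71.7)
scene offcut_a 0.68 [ 0.564 -0.16   0.022] [ 0.586 -0.141  0.031] (array([ 558.6, -159.1]), array([40.8, 42.3]), 68.1)
scene offcut_a 0.67 [ 0.605 -0.138  0.029] [ 0.613 -0.124  0.035] (array([ 598.2, -137.2]), array([26.8, 29.5]), 78.7)
scene offcut_a 0.63 [ 0.401 -0.003  0.017] [0.415 0.013 0.025] (array([396.6,  -2.6]), array([30.3, 35. ]), 75.8)
scene offcut_a 0.5 [ 0.511 -0.126  0.029] [ 0.523 -0.109  0.042] (array([ 501.4, -124.7]), array([30.2, 42.8]), 87.9)
```

View pics/c8.png

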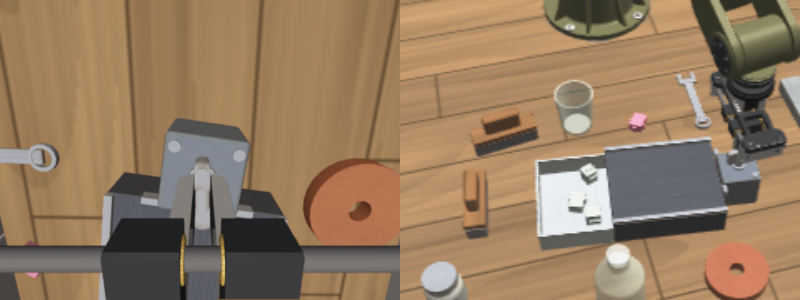

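The left panel shows the wing at (203,195) held squarely between the pads. The right panel shows the three offcuts in the trough, both brushes standing and the bystanders in place.

```bash
python3 -c "
from h import *
print(ticket.hand_in(), ctrl.get_obs()['grip_width'])"
```

```text
the job is handed in; nothing more can be done
the job is handed in; nothing more can be done
```

I did the whole job in the order asked and handed it in at about 20 s of the 67 s allowed. The hand-in gives no verdict.

- **Brush and glass:** I took the rightmost brush and swept the three pale offcuts into the trough; the gripper stayed clear of the glass as far as the pictures show. The brush is back upright where it stood. The last pictures show all three offcuts in the trough, and the pink look-alike, the other brush and the bystanders in view look unmoved.
- **Thumbscrew:** I turned it clockwise until it stopped dead, with the resisting moment reaching about 0.6 N m. The grip slipped a little there, so I regripped squarely and backed it off a quarter turn. It is still gripped by its wing (opening 9.7 mm, 40 N).

**Remaining doubts:**
- **Seated angle:** the felt stop was at tool yaw -1.555 to -1.575 and the camera estimate was -1.54. The quarter turn is therefore good to about 0.02–0.03 rad.
- **Final wing angle:** the last wrist measurement of it was unusable because the fingers were in the way. I relied on the tool's angle and the picture instead.

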